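# Reset a tripped breaker with the speed lever at idle

## Robot

A 7-joint arm with a two-finger parallel gripper is mounted at the origin on a cart in front of the work surface, level with it; the furniture and walls round the work are solid. World frame = base frame: x ahead of the robot, y to its left, z up, the work surface at z = 0. Lengths are in m, angles in rad, forces in N, time in s.
With the tool pointing down it reaches from about 0.4 to 0.85 m from the base axis. Payload 4.5 kg.
Tool frame: the origin (TCP) lies on the mounting face of the last link; the fingertips stand 166 mm ahead of it and the grasp point (between the pads) lies 147 mm ahead of it; x points along the fingers, y is the direction in which the jaws open and shut, and the axes are right-handed (so a half turn about x gives the same grasp; the last joint's range is limited). The gripper opens to 88 mm and grips with 3 to 60 N. Pads are 18 mm wide; open, the fingers measure 123 mm over their backs; the gripper's body (75 mm by 187 mm) begins 45 mm behind the grasp point.
Start: joints at [1.196, 0.689, -0.195, 1.565, 0.157, 0.902, -0.215], TCP at [0.248, -0.573, 0.405] pointing down, gripper open.
Joint ranges: [-3.01, 3.01], [-0.46, 2.08], [-1.47, 1.51], [0.13, 2.56], [-1, 4.14], [0.04, 2.09], [-2.66, 2.66]. Speed limits (rad/s): [2.57, 2.57, 3.14, 3.14, 3.14, 3.14, 3.14].

## Interface

Orientations are given as a unit quaternion [x, y, z, w].
In Python, from station import ctrl gives the robot as it stands.
- The arm moves only by the tool servo_tool, never from a script. Its arguments are lists of equal length, an entry for each row: "slide": the shift along the tool's x, y, z in m, a list of three; "roll": the turn about the tool's x in degrees. A call has 1 to 20 rows; each row is the pose to reach, as a shift and turn from the pose commanded when the call began, along the tool's axes at that moment; what a row does not reach only later rows make up. A row lasts 1/8 s, in which the tool goes at most 62.5 mm and 10.7 degrees, less where a joint would pass 70% of its speed; a pose out of reach is approached as far as the arm can. A call with a gripper value outside its range is refused whole. "claw" is the finger opening in m, from 0 to 0.0881, set as the call begins (left out, the last holds). The fingers move at their own pace and stop on an object; "newtons" is the grip in N (left out, the last holds). Time passes only in rows, so rows that repeat a pose let the fingers close. It gives the time, the measured TCP pose, the force and the opening at its end, in the units of the state.
- ctrl.observe(): the state, without advancing time (a new reading comes with each control period).
- ctrl.capture(name): name is "scene" or "top"; returns a dict with "color" (384x512x3 uint8, red, green, blue), "K" (3x3 intrinsics, pixels), "dist" ([k1, k2, p1, p2, k3] as OpenCV has them; the pictures are not rectified), "position" and "rotation" of the camera in the world. Camera axes: x right, y up, looking along -z (the intrinsics and any distortion apply to the point x, -y, -z); pixel columns grow to the right and rows downward; lengths in m; the calibration is good to about 2 mm. A picture is of the moment at which its call begins. There is no depth.
- ctrl.finish_job(): hands the job in, once; it reports no verdict.
The state is a dict: "time": time; "qpos": joint angles; "joint_vel": joint speeds; "joint_torque": joint torques, N m; "position": TCP position; "orientation": TCP orientation; "contact_force": force on the tool from outside, world axes, zero at the start; "torque": the same for the moment, N m; "finger_gap": finger opening in m.
Only numpy, scipy, OpenCV 4.12 (cv2) and the standard library are available. Lean on these libraries where they do the work, as an engineer would, in place of code of your own. Each camera call takes 0.05 s, during which the arm holds its last target.

## Task

The machine on this bench has stalled and tripped its breaker. First bring the speed lever of the small controller back to its idle mark, the wide tooth on the quadrant; then reset the tripped breaker, the one whose handle stands halfway, by pushing its handle fully off (towards the ring mark) and then throwing it fully on (towards the bar mark). Leave the other two breakers as they are, and do not disturb the loose tools.

Things in the scene. Friction and masses are not known exactly. Their poses are not given: they have to be found in the camera images.
- supply_box: flat grey steel box, 156 x 242 mm (x, y), lid 56 mm above the bench, fixed; origin under its centre, x away from the robot, y to its left. Three like breakers stand side by side along its y, 70 mm apart (the middle one at the box's centre), in any order: one on, one off, one tripped (handle halfway)
- breaker_tripped: the tripped breaker, handle about upright at the start: moulded breaker, dark case 124 x 60 mm, on the lid of the supply box; origin at the middle of the case's underside (the lid), axes as the box's: x away from the robot, z up. Case 14 mm high at its ends, 24 mm over the middle 84 mm, window rim to 27 mm. Its pale flat handle (24 mm wide along y, 10 mm thick along x) turns about the breaker's y axis through a pivot 14 mm above the origin and reaches 52 mm from the pivot. 
- breaker_tripped_handle (a joint): handle of the tripped breaker, rad: 0 handle upright, +0.5 fully on (leaning to the breaker's +x, away from the robot, the end with the white bar mark), -0.5 fully off (leaning to -x, towards the robot, the end with the white ring mark). Stops at both ends; a friction hinge with no snap, it stays where it is left; about 2.5 N at the tip moves it. Starts between -0.1 and 0.15.
- breaker_tripped_tip (a point): middle of the free end of the tripped breaker's handle, 52 mm from its pivot
- breaker_on_handle (a joint): handle of the like breaker that stands on (starts at about 0.5); to be left so. Same values.
- breaker_off_handle (a joint): handle of the like breaker that stands off (starts at about -0.5); to be left so. Same values.
- controller: small grey speed controller, 134 x 84 mm (x, y), top 48 mm above the bench, fixed; origin under its centre, x away from the robot, z up. A slim aluminium quadrant stands on its top along x, 6 to 18 mm to the +y side of the centre line, rim 52 mm about the lever's pivot axis; on the rim thin black lines mark speeds, one wide dark tooth (6 mm wide, 6 mm high) marks idle
- speed_lever (a joint): the controller's steel lever (8 mm rod) with a black ball of 28 mm diameter; rad about the controller's y axis, 0 upright, positive leaning to its +x (faster), stops at +0.7 and -0.7; idle is -0.30, where the lever's side pointer stands over the wide tooth. Starts between 0.1 and 0.65. Pivot at (0, -12, 40) mm in the controller's frame. A friction hinge, stays where it is left; about 1.5 N at the ball moves it
- speed_ball (a point): centre of the lever's ball, 86 mm from the lever's pivot
- idle_mark (a point): top of the wide idle tooth on the quadrant's rim, 58 mm from the pivot axis
- pliers: loose pliers lying on the bench before the supply box, 46 x 156 x 14 mm, origin under its middle; not to be disturbed
- screwdriver: loose screwdriver lying on the bench before the controller, 30 x 197 x 30 mm, origin under its middle; not to be disturbed

How it is judged:
By the outcome, as a careful person would: the job done as asked, in the order asked, and still so for the second after the job is handed in, with the robot touching nothing.
It also fails if it takes over 59 s, if anything falls off the work surface, if the arm or the gripper's body presses on something with over 40 N, if the wrist force passes 120 N, or if a joint passes its speed limit or range.

## Working session

There is one attempt and no reset: what is moved stays moved. The work goes in short steps, Python scripts to look and compute and a tool call to move; the robot and the scene stay as the last step left them, time stands still between calls to the robot, and variables do not carry over. Pictures are saved under pics/ and viewed, and the job is handed in when it is done.

Besides the shell and the picture viewer there is one more tool, called after "Request:" as a command line: name --pt "numbers of a row" for each row, then --argument value for the rest. servo_tool: Moves the arm, as the interface text tells. Its arguments: {"type":"object","properties":{"slide":{"type":"array","items":{"type":"array","items":{"type":"number"}}},"roll":{"type":"array","items":{"type":"number"}},"claw":{"type":"number"},"newtons":{"type":"number"}},"required":["slide","roll"]}

```bash
mkdir -p pics; ls; python3 - <<'E'
from station import ctrl
import cv2,numpy as np
s=ctrl.observe()
for k in s: print(k,np.round(s[k],4))
for n in("scene","top"):
    c=ctrl.capture(n); cv2.imwrite(f"pics/{n}0.png",c["color"][:,:,::-1])
    print(n,c["K"],c["dist"],c["position"],c["rotation"])
E
```

```text
pics
time 0.0
qpos [ 1.1958  0.69   -0.1945  1.5663  0.1573  0.9025 -0.2151]
joint_vel [-0.0005 -0.0003 -0.     -0.0018 -0.0004  0.0002  0.0004]
joint_torque [ 3.00000e-04 -5.27564e+01 -1.26650e+00 -1.53433e+01 -5.26000e-02
  6.60000e-03  2.00000e-04]
position [ 0.2483 -0.5732  0.4039]
orientation [-0.6922 -0.1442  0.6926 -0.143 ]
contact_force [ 0.1283 -0.5567  0.0587]
torque [-0.0054  0.07   -0.0089]
finger_gap 0.0879
scene [[435.25173212   0.         255.28234743]
 [  0.         435.25173212 188.40816693]
 [  0.           0.           1.        ]] [-0.0637418  0.         0.         0.         0.       ] [0.00869147 0.96026756 0.67112854] [-0.12922387  0.46096464  0.84678367 -0.23188404]
top [[452.19865121   0.         256.41157536]
 [  0.         452.19865121 198.56694593]
 [  0.           0.           1.        ]] [-0.13507979  0.          0.          0.          0.        ] [0.41007786 0.24621805 0.9815993 ] [ 0.02428448 -0.03154281 -0.69571204  0.7172169 ]
```

View pics/scene0.png

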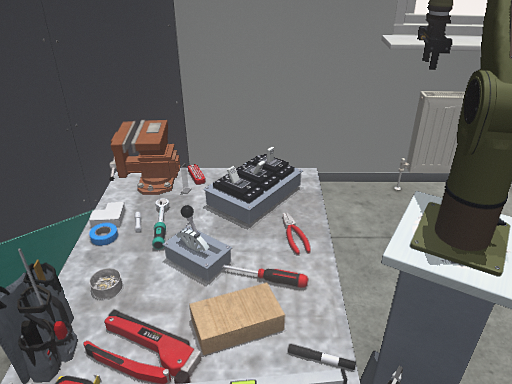

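View pics/top0.png

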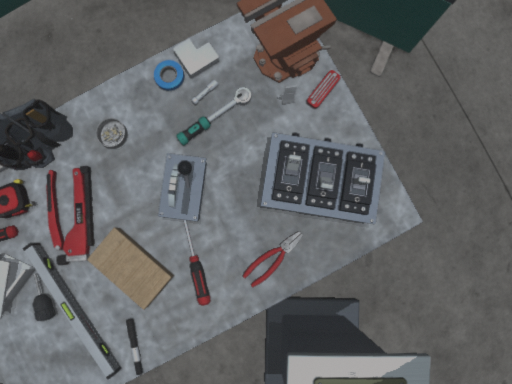

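```bash
python3 - <<'E'
import cv2
t=cv2.imread("pics/top0.png");s=cv2.imread("pics/scene0.png")
cv2.imwrite("pics/t_br.png",cv2.resize(t[125:225,250:390],None,fx=5.5,fy=5.5,interpolation=2))
cv2.imwrite("pics/t_co.png",cv2.resize(t[145:225,150:215],None,fx=7,fy=7,interpolation=2))
cv2.imwrite("pics/s_br.png",cv2.resize(s[140:225,200:310],None,fx=7,fy=7,interpolation=2))
cv2.imwrite("pics/s_co.png",cv2.resize(s[195:285,150:240],None,fx=6.5,fy=6.5,interpolation=2))
E
```

```text
(no output)
```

View pics/t_br.png

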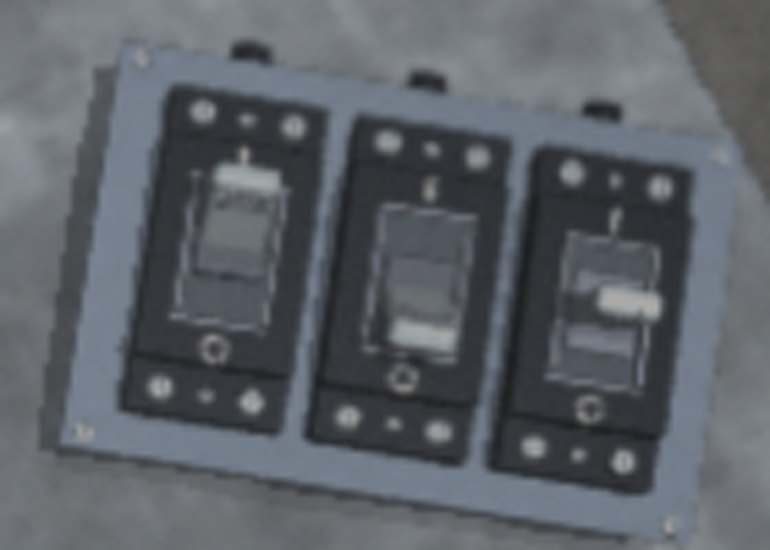

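View pics/t_co.png

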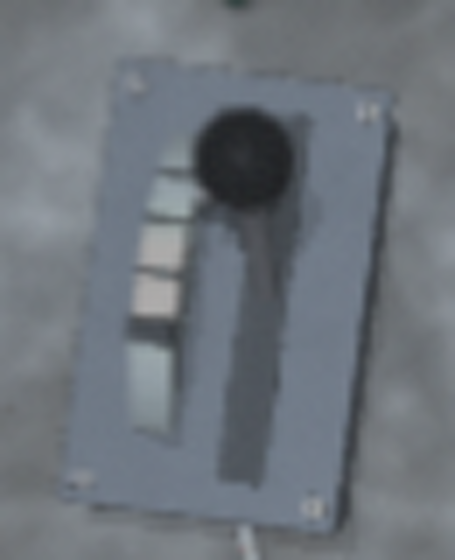

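View pics/s_br.png

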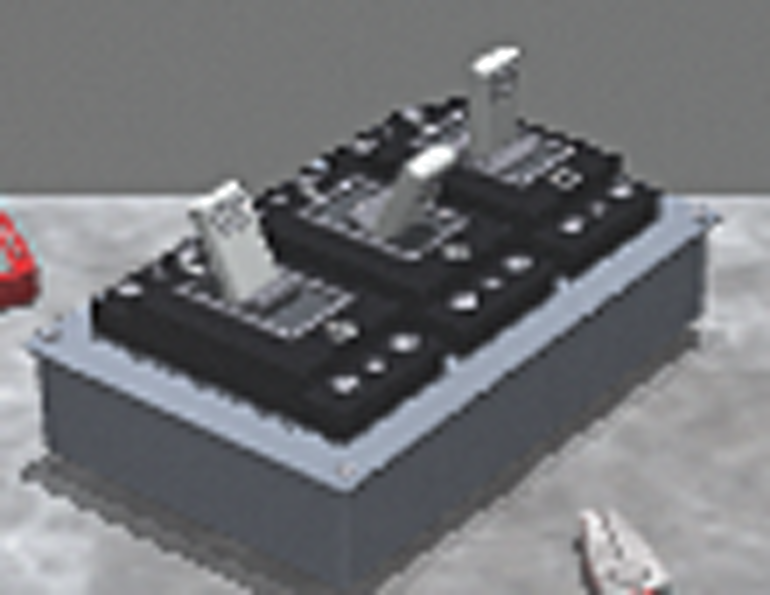

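View pics/s_co.png

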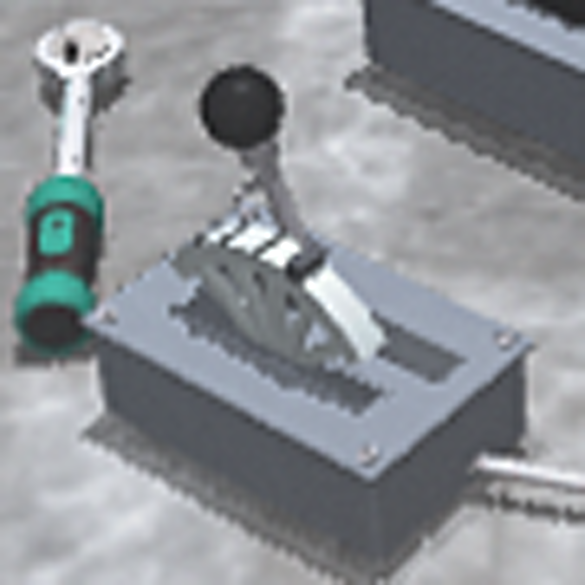

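```bash
cat > h.py <<'E'
import cv2,numpy as np
from scipy.spatial.transform import Rotation as R
def rays(c,px):
    p=cv2.undistortPoints(np.array(px,float).reshape(-1,1,2),c["K"],np.array(c["dist"])).reshape(-1,2)
    d=np.c_[p[:,0],-p[:,1],-np.ones(len(p))]
    r=np.array(c["rotation"]); r=R.from_quat(r) if r.size==4 else R.from_matrix(r)
    d=r.apply(d); return np.array(c["position"]),d/np.linalg.norm(d,axis=1)[:,None]
def plane(c,px,z):
    o,d=rays(c,px); return o+d*((z-o[2])/d[:,2])[:,None]
def cross(c1,p1,c2,p2):
    o1,d1=rays(c1,[p1]);o2,d2=rays(c2,[p2]);d1=d1[0];d2=d2[0]
    t=np.linalg.lstsq(np.c_[d1,-d2],o2-o1,rcond=None)[0]
    a=o1+t[0]*d1;b=o2+t[1]*d2; return (a+b)/2,np.linalg.norm(a-b)
def proj(c,P):
    r=R.from_quat(c["rotation"]); q=r.inv().apply(np.atleast_2d(P)-c["position"]); q=q*[1,-1,-1]
    return cv2.projectPoints(q,np.zeros(3),np.zeros(3),c["K"],np.array(c["dist"]))[0].reshape(-1,2)
def big(m,roi):
    x0,y0,x1,y1=roi; k=np.zeros_like(m);k[y0:y1,x0:x1]=m[y0:y1,x0:x1]
    cs=cv2.findContours(k,cv2.RETR_EXTERNAL,cv2.CHAIN_APPROX_NONE)[0]
    return max(cs,key=cv2.contourArea)
E
python3 - <<'E'
from station import ctrl
from h import *
T=ctrl.capture("top");S=ctrl.capture("scene")
hsv=cv2.cvtColor(T["color"],cv2.COLOR_RGB2HSV)
print(hsv[132,300],hsv[165,196],hsv[150,400], hsv[190,340],hsv[215,205], T["color"][165,196])
lid=((hsv[:,:,0]>98)&(hsv[:,:,0]<125)&(hsv[:,:,1]>35)&(hsv[:,:,2]>75)).astype(np.uint8)*255
cv2.imwrite("pics/lid.png",lid)
for n,roi,z in(("box",(250,120,395,230),.056),("con",(150,145,215,225),.048)):
    ct=big(lid,roi); P=plane(T,ct.reshape(-1,2),z)
    rc=cv2.minAreaRect((P[:,:2]*1000).astype(np.float32)); print(n,rc)
# ball
g=T["color"].max(2); 
for c,roi,n in((T,(170,150,200,185),"T"),(S,(175,200,200,222),"S")):
    m=(c["color"].max(2)<50).astype(np.uint8)*255
    ct=big(m,roi); print(n,cv2.minEnclosingCircle(ct),cv2.contourArea(ct))
E
```

```text
[107  17 135] [108  43 136] [30  6 90] [106  42 116] [105  19 134] [113 122 136]
box ((531.409423828125, 100.88241577148438), (241.25665283203125, 156.27114868164062), 82.72198486328125)
con ((503.9539794921875, 392.96875), (84.07280731201172, 132.97018432617188), 84.57249450683594)
T ((184.5309295654297, 167.66494750976562), 6.503255367279053) 111.0
S ((184.5, 213.0), 4.609872341156006) 3.5
```

View pics/lid.png

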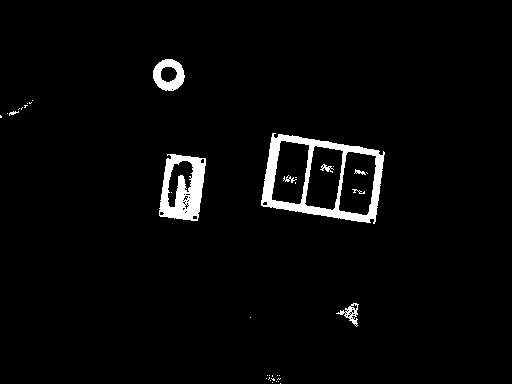

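```bash
cat >> h.py <<'E'
def frame(o,yaw):
    return lambda p: np.array([o[0],o[1],0])+R.from_euler('z',yaw,degrees=True).apply(p)
BY=-7.28;CY=-5.43
box=frame((.5314,.1009),BY); con=frame((.5040,.3930),CY)
def ball(a): return con([.086*np.sin(a),-.012,.04+.086*np.cos(a)])
def tip(a,yo=-.070): return box([.052*np.sin(a),yo,.056+.014+.052*np.cos(a)])
E
python3 - <<'E'
from station import ctrl
from h import *
T=ctrl.capture("top");S=ctrl.capture("scene")
px={}
for c,roi,n,th in((T,(170,150,200,185),"T",60),(S,(178,203,197,219),"S",75)):
    m=(c["color"].max(2)<th).astype(np.uint8)*255
    ct=big(m,roi); px[n]=cv2.minEnclosingCircle(ct)[0]; print(n,cv2.minEnclosingCircle(ct))
print("ball",cross(T,px["T"],S,px["S"]))
for a in np.arange(.2,.66,.05): print(round(a,2),ball(a).round(4),proj(T,ball(a)).round(1),proj(S,ball(a)).round(1))
# tripped tip
px={}
for c,roi,n in((T,(350,172,375,186),"T"),(S,(262,143,280,165),"S")):
    m=(c["color"].min(2)>165).astype(np.uint8)*255
    ct=big(m,roi); M=cv2.moments(ct); px[n]=(M['m10']/M['m00'],M['m01']/M['m00']); print(n,px[n],cv2.contourArea(ct),cv2.minAreaRect(ct))
print("tip",cross(T,px["T"],S,px["S"]))
for a in (-.1,0,.1,.15): print(a,tip(a).round(4),proj(T,tip(a)).round(1),proj(S,tip(a)).round(1))
for a,y in((.5,.07),(-.5,0)): print(a,tip(a,y).round(4),proj(T,tip(a,y)).round(1),proj(S,tip(a,y)).round(1))
s=ctrl.observe();print(R.from_quat(s["orientation"]).as_matrix().round(3))
print("idle",con([-.058*np.sin(.3),.012,.04+.058*np.cos(.3)]),proj(T,con([-.058*np.sin(.3),.012,.04+.058*np.cos(.3)])))
E
```

```text
T ((184.9736785888672, 167.9736785888672), 7.247707843780518)
S ((186.61863708496094, 211.0084686279297), 6.165313720703125)
ball (array([0.53331589, 0.37786991, 0.11797819]), np.float64(0.0004581776297681661))
0.2 [0.5199 0.3794 0.1243] [[183.4 174.5]] [[190.7 210.8]]
0.25 [0.524  0.379  0.1233] [[183.8 172.4]] [[189.3 210.5]]
0.3 [0.5282 0.3786 0.1222] [[184.2 170.4]] [[188.  210.3]]
0.35 [0.5322 0.3783 0.1208] [[184.6 168.4]] [[186.7 210.2]]
0.4 [0.5362 0.3779 0.1192] [[185.  166.5]] [[185.4 210.1]]
0.45 [0.5401 0.3775 0.1174] [[185.4 164.6]] [[184.2 210.2]]
0.5 [0.5439 0.3772 0.1155] [[185.8 162.9]] [[183.  210.3]]
0.55 [0.5476 0.3768 0.1133] [[186.3 161.2]] [[181.9 210.5]]
0.6 [0.5512 0.3765 0.111 ] [[186.7 159.5]] [[180.8 210.8]]
0.65 [0.5547 0.3761 0.1085] [[187.1 158. ]] [[179.8 211.2]]
T (363.42424242424244, 179.57575757575756) 5.5 ((364.04998779296875, 179.64999389648438), (8.202439308166504, 1.5556349754333496), 8.130102157592773)
S (270.025641025641, 148.15384615384616) 6.5 ((270.3460998535156, 147.76922607421875), (2.2188007831573486, 5.269651889801025), 56.30992889404297)
tip (array([0.52046745, 0.03108712, 0.11886848]), np.float64(0.003182210131049742))
-0.1 [0.5174 0.0321 0.1217] [[363.6 181.7]] [[270.3 147.6]]
0 [0.5225 0.0315 0.122 ] [[364. 179.]] [[268.7 147. ]]
0.1 [0.5277 0.0308 0.1217] [[364.3 176.4]] [[267.2 146.6]]
0.15 [0.5302 0.0305 0.1214] [[364.5 175.1]] [[266.5 146.4]]
0.5 [0.565  0.1672 0.1156] [[294.4 155.4]] [[228.3 166.5]]
-0.5 [0.5067 0.1041 0.1156] [[326.2 186.3]] [[260.4 161.7]]
[[-0.     0.398 -0.918]
 [ 0.    -0.918 -0.398]
 [-1.    -0.001  0.   ]]
idle [0.4880723  0.40656812 0.09540952] [[171.24453751 192.03650757]]
```

```bash
cat >> h.py <<'E'
def goto(s,P,yaw):  # P = grasp point target world; yaw (deg) = wanted angle of tool y
    M=R.from_quat(s["orientation"]).as_matrix()
    d=np.array(P)+[0,0,.147]-s["position"]
    cur=np.degrees(np.arctan2(M[1,1],M[0,1]))
    print("slide",(M.T@d).round(4),"roll",round(-((yaw-cur+180)%360-180),1))
E
python3 - <<'E'
from station import ctrl
from h import *
s=ctrl.observe(); b=ball(.355)
goto(s,[.50,-.1,.24],CY); goto(s,b+[0,0,.12],CY); 
E
```

```text
slide [ 0.0176 -0.3344 -0.4191] roll -61.1
slide [ 0.0172 -0.7602 -0.6391] roll -61.1
```

Request:
servo_tool --pt "0.017 -0.334 -0.419" --pt "0.017 -0.334 -0.419" --pt "0.017 -0.334 -0.419" --pt "0.017 -0.334 -0.419" --pt "0.017 -0.334 -0.419" --pt "0.017 -0.334 -0.419" --pt "0.017 -0.334 -0.419" --pt "0.017 -0.334 -0.419" --pt "0.017 -0.334 -0.419" --pt "0.017 -0.76 -0.639" --pt "0.017 -0.76 -0.639" --pt "0.017 -0.76 -0.639" --pt "0.017 -0.76 -0.639" --pt "0.017 -0.76 -0.639" --pt "0.017 -0.76 -0.639" --pt "0.017 -0.76 -0.639" --pt "0.017 -0.76 -0.639" --pt "0.017 -0.76 -0.639" --pt "0.017 -0.76 -0.639" --pt "0.017 -0.76 -0.639" --roll '[-10, -20, -30, -40, -50, -61.1, -61.1, -61.1, -61.1, -61.1, -61.1, -61.1, -61.1, -61.1, -61.1, -61.1, -61.1, -61.1, -61.1, -61.1]' --claw 0.07 --newtons 8

```text
time: 2.8
position: [0.5334, 0.3759, 0.3877]
orientation: [-0.524, -0.474, 0.524, -0.475]
contact_force: [-0.3, 0.4, 0.4]
finger_gap: 0.0701
```

```bash
python3 - <<'E'
from station import ctrl
from h import *
s=ctrl.observe(); M=R.from_quat(s["orientation"]).as_matrix(); print(M.round(3)); goto(s,ball(.355),CY)
print((M.T@(ball(-.3)-ball(.355))).round(4))
for a in(.2,.05,-.1,-.2,-.3):print((M.T@(ball(a)-ball(.355))).round(4))
E
```

```text
[[ 0.     0.995 -0.098]
 [-0.002 -0.098 -0.995]
 [-1.     0.     0.002]]
slide [ 0.12   -0.0011 -0.0025] roll -0.2
[-0.0015 -0.0553  0.0002]
[-0.0037 -0.0128  0.    ]
[-0.0053 -0.0256  0.0001]
[-0.005  -0.0385  0.0001]
[-0.0037 -0.047   0.0002]
[-0.0015 -0.0553  0.0002]
```

Request:
servo_tool --pt "0.06 -0.001 -0.002" --pt "0.1 -0.001 -0.002" --pt "0.118 -0.001 -0.002" --pt "0.118 -0.001 -0.002" --pt "0.118 -0.001 -0.002" --roll '[0, 0, 0, 0, 0]'

```text
time: 3.42
position: [0.5326, 0.3803, 0.2715]
orientation: [0.525, 0.475, -0.522, 0.475]
contact_force: [0.6, -0.4, 1.0]
finger_gap: 0.0702
```

Request:
servo_tool --pt "0 0 0" --pt "0 0 0" --pt "0 0 0" --pt "0 0 0" --pt "0 0 0" --pt "0 0 0" --roll '[0, 0, 0, 0, 0, 0]' --claw 0.02 --newtons 8

```text
time: 4.18
position: [0.5324, 0.3799, 0.27]
orientation: [0.524, 0.475, -0.523, 0.476]
contact_force: [2.1, -0.1, 1.6]
finger_gap: 0.0271
```

Request:
servo_tool --pt "-0.002 -0.006 0" --pt "-0.0037 -0.0128 0" --pt "-0.0045 -0.019 0" --pt "-0.0053 -0.0256 0" --pt "-0.0053 -0.032 0" --pt "-0.005 -0.0385 0" --pt "-0.0045 -0.043 0" --pt "-0.0037 -0.047 0" --pt "-0.0025 -0.051 0" --pt "-0.0015 -0.0553 0" --pt "-0.0015 -0.0553 0" --pt "-0.0015 -0.0553 0" --roll '[0, 0, 0, 0, 0, 0, 0, 0, 0, 0, 0, 0]'

```text
time: 5.68
position: [0.4761, 0.3853, 0.2708]
orientation: [-0.523, -0.476, 0.524, -0.475]
contact_force: [0.6, 0.6, -0.7]
finger_gap: 0.0271
```

```bash
python3 - <<'E'
from station import ctrl
from h import *
s=ctrl.observe(); M=R.from_quat(s["orientation"]).as_matrix();goto(s,ball(-.3),CY)
print(s["contact_force"])
T=ctrl.capture("top");S=ctrl.capture("scene");print(proj(T,ball(-.3)),proj(S,ball(-.3)))
cv2.imwrite("pics/a.png",np.hstack([cv2.resize(c["color"][y:y+90,x:x+90,::-1],None,fx=4.4,fy=4.4,interpolation=2) for c,x,y in((T,140,140),(S,150,195))]))
E
```

```text
slide [0.0017 0.0017 0.0017] roll -0.0
[ 0.60031915  0.57558615 -0.65680469]
[[180.53625218 196.57236985]] [[205.55134238 218.57136659]]
```

View pics/a.png

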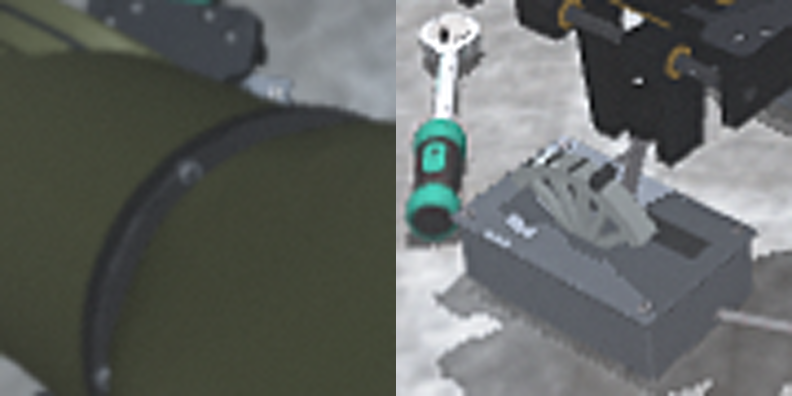

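Request:
servo_tool --pt "0 0.001 0" --pt "0 0.001 0" --pt "0 0.001 0" --roll '[0, 0, 0]'

```text
time: 6.15
position: [0.4773, 0.3852, 0.2712]
orientation: [-0.523, -0.476, 0.524, -0.475]
contact_force: [-2.7, -0.2, 2.1]
finger_gap: 0.027
```

Request:
servo_tool --pt "0 0 0" --pt "0 0 0" --pt "0 0 0" --roll '[0, 0, 0]' --claw 0.07

```text
time: 6.52
position: [0.4781, 0.3849, 0.2711]
orientation: [-0.523, -0.475, 0.523, -0.476]
contact_force: [0.8, 0.6, 0.4]
finger_gap: 0.0549
```

Request:
servo_tool --pt "-0.04 0 0" --pt "-0.1 0 0" --pt "-0.12 -0.06 0.1" --pt "-0.12 -0.06 0.15" --pt "-0.12 -0.06 0.2" --pt "-0.12 -0.06 0.25" --pt "-0.12 -0.06 0.28" --pt "-0.12 -0.06 0.28" --roll '[0, 0, 0, 0, 0, 0, 0, 0]'

```text
time: 7.52
position: [0.3909, 0.1087, 0.3912]
orientation: [-0.524, -0.473, 0.526, -0.474]
contact_force: [-0.5, 1.1, 1.0]
finger_gap: 0.07
```

```bash
python3 - <<'E'
from station import ctrl
from h import *
T=ctrl.capture("top");S=ctrl.capture("scene");print(proj(T,ball(-.3)),proj(S,ball(-.3)))
cv2.imwrite("pics/b.png",np.hstack([cv2.resize(c["color"][y:y+90,x:x+90,::-1],None,fx=4.4,fy=4.4,interpolation=2) for c,x,y in((T,140,140),(S,150,195))]))
cv2.imwrite("pics/b2.png",np.hstack([T["color"],S["color"]])[:,:,::-1][:,::1])
px={}
for c,roi,n,th in((T,(165,180,200,215),"T",60),(S,(196,208,216,227),"S",75)):
    m=(c["color"].max(2)<th).astype(np.uint8)*255
    ct=big(m,roi); px[n]=cv2.minEnclosingCircle(ct)[0]; print(n,cv2.minEnclosingCircle(ct))
print("ball",cross(T,px["T"],S,px["S"]), ball(-.3))
for a in(-.35,-.3,-.25):print(a,proj(T,ball(a)),proj(S,ball(a)))
E
```

```text
[[180.53625218 196.57236985]] [[205.55134238 218.57136659]]
T ((180.1875, 196.40625), 6.838425636291504)
S ((206.34336853027344, 219.51205444335938), 6.521189212799072)
ball (array([0.47696479, 0.38376024, 0.12026393]), np.float64(0.0024737236765920664)) [0.47756375 0.38345884 0.12215894]
-0.35 [[180.35620373 198.73753083]] [[207.04588581 219.77635688]]
-0.3 [[180.53625218 196.57236985]] [[205.55134238 218.57136659]]
-0.25 [[180.73844002 194.37847183]] [[204.04548158 217.43746108]]
```

View pics/b.png

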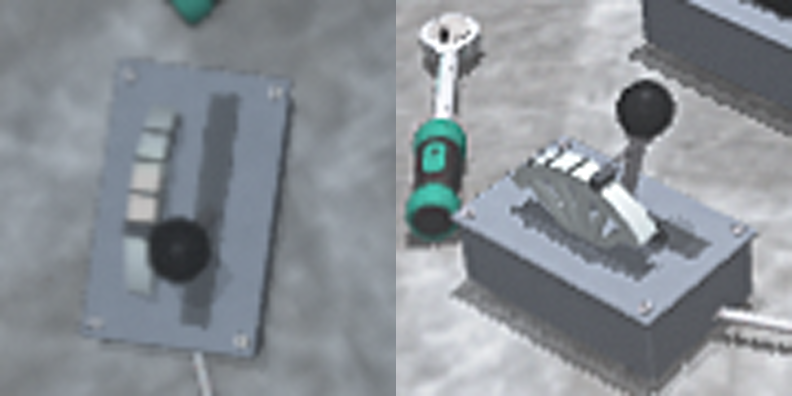

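```bash
python3 - <<'E'
from station import ctrl
from h import *
s=ctrl.observe(); M=R.from_quat(s["orientation"]).as_matrix()
for z in(.19,.119): goto(s,box([0,-.07,z]),BY)
print(tip(-.03))
E
```

```text
slide [0.0546 0.1379 0.0681] roll 1.8
slide [0.1256 0.1378 0.0682] roll 1.8
[0.52098252 0.03166194 0.1219766 ]
```

Request:
servo_tool --pt "0 0.06 0.03" --pt "0.01 0.12 0.06" --pt "0.055 0.138 0.068" --pt "0.055 0.138 0.068" --pt "0.055 0.138 0.068" --pt "0.055 0.138 0.068" --roll '[1.8, 1.8, 1.8, 1.8, 1.8, 1.8]' --claw 0.05

```text
time: 8.38
position: [0.5219, 0.0331, 0.3378]
orientation: [0.531, 0.468, -0.529, 0.468]
contact_force: [-0.4, -0.3, 0.7]
finger_gap: 0.0501
```

```bash
python3 - <<'E'
from station import ctrl
from h import *
s=ctrl.observe()
goto(s,box([0,-.07,.119]),BY);print(s["finger_gap"])
T=ctrl.capture("top");S=ctrl.capture("scene")
cv2.imwrite("pics/c.png",np.hstack([cv2.resize(c["color"][y:y+110,x:x+110,::-1],None,fx=3.6,fy=3.6,interpolation=2) for c,x,y in((T,270,120),(S,200,110))]))
E
```

```text
slide [0.0718 0.0007 0.0016] roll 0.2
0.05011931275029645
```

View pics/c.png

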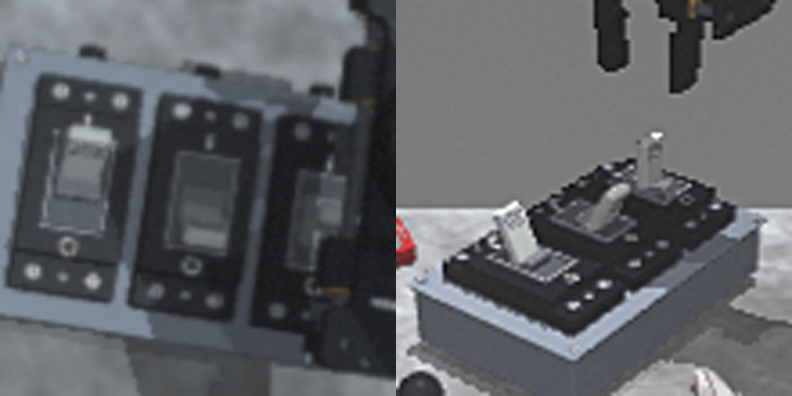

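Request:
servo_tool --pt "0.04 0 0.001" --pt "0.065 0 0.001" --pt "0.071 0 0.001" --pt "0.071 0 0.001" --roll '[0, 0, 0, 0]'

```text
time: 8.98
position: [0.5223, 0.0307, 0.2659]
orientation: [0.531, 0.467, -0.53, 0.468]
contact_force: [0.8, -0.4, -0.7]
finger_gap: 0.0496
```

Request:
servo_tool --pt "0 -0.01 0" --pt "0 -0.02 0" --pt "0 -0.025 0" --pt "0 -0.03 0" --pt "0 -0.034 0" --pt "0 -0.034 0" --pt "0 -0.034 0" --roll '[0, 0, 0, 0, 0, 0, 0]'

```text
time: 9.85
position: [0.4887, 0.0346, 0.2654]
orientation: [0.531, 0.467, -0.53, 0.467]
contact_force: [3.8, -1.3, 2.7]
finger_gap: 0.0501
```

```bash
cat > look.py <<'E'
from station import ctrl
from h import *
import sys
s=ctrl.observe();print(s["time"],s["position"],s["contact_force"])
g=s["position"]-[0,0,.147]-box([0,-.07,0]);print("in breaker frame",R.from_euler('z',-BY,degrees=True).apply(g).round(4),s["finger_gap"])
T=ctrl.capture("top");S=ctrl.capture("scene")
cv2.imwrite(sys.argv[1],np.hstack([cv2.resize(c["color"][y:y+110,x:x+110,::-1],None,fx=3.6,fy=3.6,interpolation=2) for c,x,y in((T,270,120),(S,200,110))]))
E
python3 look.py pics/d.png
```

```text
9.85 [0.48874444 0.03463723 0.26541299] [ 3.78493294 -1.2959793   2.73738438]
in breaker frame [-0.0339 -0.0011  0.1184] 0.05009243564895168
```

View pics/d.png

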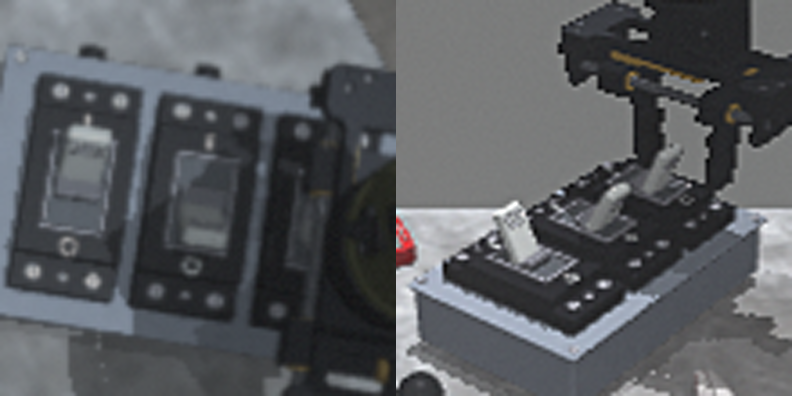

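Handle now leans towards the ring, nearly parallel to the middle (off) one. I'll go on to the stop in small steps, watching the force.

Request:
servo_tool --pt "0 -0.001 0" --pt "0 -0.002 0" --pt "0 -0.002 0" --roll '[0, 0, 0]'

```text
time: 10.32
position: [0.4864, 0.0349, 0.265]
orientation: [-0.531, -0.467, 0.531, -0.467]
contact_force: [3.9, -0.1, -1.1]
finger_gap: 0.0498
```

Request:
servo_tool --pt "0 -0.001 0" --pt "0 -0.002 0" --pt "0 -0.002 0" --roll '[0, 0, 0]'

```text
time: 10.7
position: [0.4852, 0.0351, 0.2653]
orientation: [0.531, 0.467, -0.53, 0.468]
contact_force: [5.9, -0.7, -0.6]
finger_gap: 0.05
```

Request:
servo_tool --pt "0 -0.001 0" --pt "0 -0.002 0" --pt "0 -0.002 0" --roll '[0, 0, 0]'

```text
time: 11.08
position: [0.4844, 0.0352, 0.2656]
orientation: [0.533, 0.466, -0.529, 0.468]
contact_force: [7.9, -2.6, -1.1]
finger_gap: 0.0499
```

Request:
servo_tool --pt "0 -0.001 0" --pt "0 -0.002 0" --pt "0 -0.002 0" --roll '[0, 0, 0]'

```text
time: 11.45
position: [0.4836, 0.0353, 0.2659]
orientation: [0.534, 0.465, -0.529, 0.468]
contact_force: [12.0, -4.0, -1.4]
finger_gap: 0.05
```

```bash
python3 look.py pics/e.png
```

```text
11.45 [0.48358042 0.03528252 0.26588501] [12.00516882 -3.99141673 -1.37538023]
in breaker frame [-0.0391 -0.0011  0.1189] 0.04999466524808726
```

View pics/e.png

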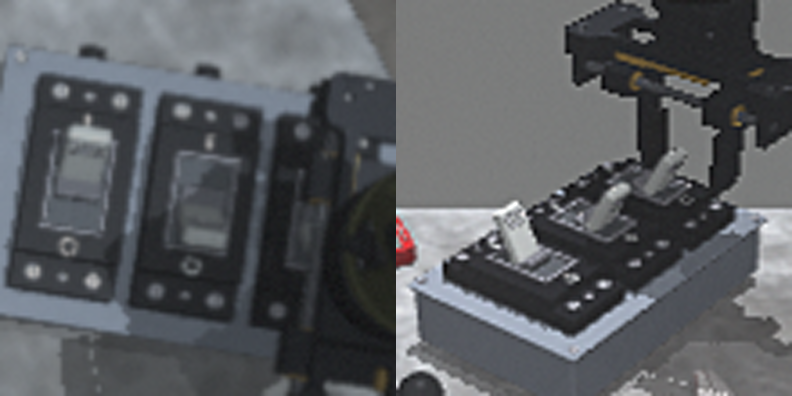

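Request:
servo_tool --pt "0 0.015 0" --pt "0 0.03 0" --pt "0 0.038 0" --pt "0 0.046 0" --pt "0 0.054 0" --pt "0 0.061 0" --pt "0 0.068 0" --pt "0 0.073 0" --pt "0 0.077 0" --pt "0 0.077 0" --pt "0 0.077 0" --roll '[0, 0, 0, 0, 0, 0, 0, 0, 0, 0, 0]'

```text
time: 12.92
position: [0.5563, 0.0257, 0.2648]
orientation: [-0.53, -0.468, 0.531, -0.467]
contact_force: [-4.5, 0.1, -1.5]
finger_gap: 0.0498
```

Request:
servo_tool --pt "0 0.001 0" --pt "0 0.002 0" --pt "0 0.002 0" --roll '[0, 0, 0]'

```text
time: 13.3
position: [0.5571, 0.0258, 0.2647]
orientation: [-0.529, -0.468, 0.532, -0.466]
contact_force: [-7.9, 1.4, -0.5]
finger_gap: 0.0498
```

Request:
servo_tool --pt "0 0.001 0" --pt "0 0.002 0" --pt "0 0.002 0" --roll '[0, 0, 0]'

```text
time: 13.68
position: [0.5579, 0.0258, 0.2645]
orientation: [-0.528, -0.469, 0.533, -0.466]
contact_force: [-10.3, 1.6, 3.5]
finger_gap: 0.0501
```

Request:
servo_tool --pt "0 0.001 0" --pt "0 0.002 0" --pt "0 0.002 0" --roll '[0, 0, 0]'

```text
time: 14.05
position: [0.5586, 0.0258, 0.2643]
orientation: [-0.527, -0.47, 0.534, -0.465]
contact_force: [-14.3, 2.5, 3.7]
finger_gap: 0.0503
```

Request:
servo_tool --pt "0 -0.01 0" --pt "0 -0.018 0" --pt "0 -0.018 0" --pt "-0.05 -0.018 0" --pt "-0.1 -0.018 0" --pt "-0.14 -0.018 0" --pt "-0.16 -0.06 0.05" --pt "-0.16 -0.06 0.1" --pt "-0.16 -0.06 0.15" --pt "-0.16 -0.06 0.2" --pt "-0.16 -0.06 0.25" --pt "-0.16 -0.06 0.25" --roll '[0, 0, 0, 0, 0, 0, 0, 0, 0, 0, 0, 0]'

```text
time: 15.55
position: [0.4709, -0.2204, 0.4252]
orientation: [-0.532, -0.464, 0.533, -0.466]
contact_force: [0.2, 0.5, -1.0]
finger_gap: 0.0499
```

```bash
python3 look.py pics/f.png; python3 - <<'E'
from station import ctrl
from h import *
T=ctrl.capture("top");S=ctrl.capture("scene");cv2.imwrite("pics/g.png",T["color"][:,:,::-1]);cv2.imwrite("pics/g2.png",S["color"][:,:,::-1])
for a,y in((.5,.07),(-.5,0),(.5,-.07),(.4,-.07)): print(a,y,proj(T,tip(a,y)).round(1),proj(S,tip(a,y)).round(1))
for c,roi,n in((T,(350,160,380,190),"T"),(S,(255,143,285,165),"S")):
    m=(c["color"].min(2)>150).astype(np.uint8)*255
    ct=big(m,roi); print(n,cv2.minAreaRect(ct))
px={}
for c,roi,n,th in((T,(165,180,200,215),"T",60),(S,(196,208,216,227),"S",75)):
    m=(c["color"].max(2)<th).astype(np.uint8)*255
    px[n]=cv2.minEnclosingCircle(big(m,roi))[0]
print("ball",px,cross(T,px["T"],S,px["S"]), ball(-.3))
E
```

```text
15.55 [ 0.47087706 -0.22039644  0.42519325] [ 0.23151608  0.52607728 -1.04112968]
in breaker frame [-0.0193 -0.2564  0.2782] 0.04988350778057863
0.5 0.07 [[294.4 155.4]] [[228.3 166.5]]
-0.5 0 [[326.2 186.3]] [[260.4 161.7]]
0.5 -0.07 [[364.9 166.9]] [[261.5 146.5]]
0.4 -0.07 [[364.9 169.1]] [[262.8 146.3]]
T ((364.9594421386719, 168.2432403564453), (8.219949722290039, 1.479590892791748), 9.462322235107422)
S ((266.2054748535156, 153.4520263671875), (14.400341987609863, 5.793241024017334), 65.55604553222656)
ball {'T': (180.06451416015625, 196.2903289794922), 'S': (206.0, 219.5)} (array([0.47734684, 0.38410616, 0.12034809]), np.float64(0.0020645663078145532)) [0.47756375 0.38345884 0.12215894]
```

View pics/f.png

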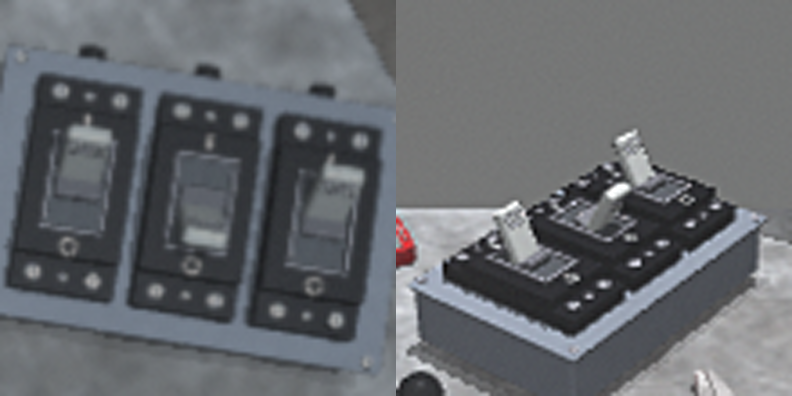

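View pics/g.png

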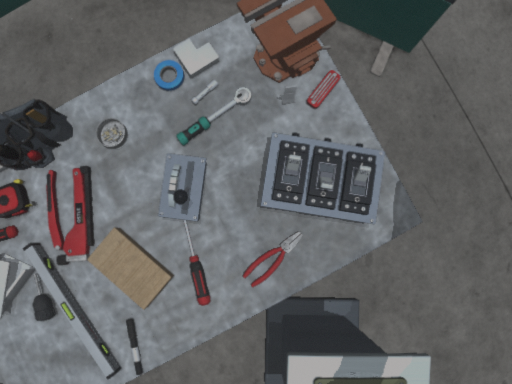

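```bash
python3 - <<'E'
from station import ctrl
from h import *
T=ctrl.capture("top")
for n,roi,a,y in(("on",(280,145,305,170),.5,.07),("off",(315,175,340,195),-.5,0),("trip",(350,160,378,180),.5,-.07)):
  for th in(140,150,165):
    m=(T["color"].min(2)>th).astype(np.uint8)*255
    ct=big(m,roi); print(n,th,np.round(cv2.minAreaRect(ct)[0],1),np.round(cv2.minAreaRect(ct)[1],1),proj(T,tip(a,y)).round(1))
c=T["color"][125:225,250:390,::-1];cv2.imwrite("pics/i.png",cv2.resize(c,None,fx=5.5,fy=5.5,interpolation=2))
E
```

```text
on 140 [294.6 156.8] [9.4 3.3] [[294.4 155.4]]
on 150 [294.5 157.1] [9.2 1.9] [[294.4 155.4]]Traceback (most recent call last):
  File "<stdin>", line 7, in <module>
  File "h.py", line 20, in big
    return max(cs,key=cv2.contourArea)
ValueError: max() iterable argument is empty
```

```bash
python3 - <<'E'
from station import ctrl
print(ctrl.finish_job())
E
```

```text
the job is handed in; nothing more can be done
None
```

I did both steps in the order asked and handed the job in at about 16 s, with the arm clear of everything. The hand-in reports no verdict.

- **Speed lever:** I gripped the ball, brought it along its arc to idle and let go. My last check put it at about -0.30 rad, with the top view giving -0.30 and the side view about -0.32, so the two disagree by about 0.02.
- **Tripped breaker (right-hand one):** I pushed the handle towards the ring until the force climbed to about 12 N with hardly any more travel. I then pushed it towards the bar until the force reached about 14 N. In the top picture its tip sits 1.3 pixels from the position calculated for fully on. The breaker that was already on shows nearly the same offset (1.7 pixels), so I take the reset one as fully on.
- **Other breakers and tools:** In the last pictures the left breaker is still on, the middle one still off, and the pliers and screwdriver look unmoved. I judged the middle breaker and the tools by eye.
- **Checks that failed:** The last measuring script stopped with an error because its brightness threshold was too high. It gave no measurement for the middle breaker. The reset breaker's tip figure comes from the measurement before it. An attempt to find that tip in the side view caught the whole handle, so I did not use it.

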